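Third hand at the fastening jig: close the well, press the test piece on the stop

TASK

First slide the steel cover of the fastening jig fully shut over its bolt compartment, then take the chipboard test piece from the bench and lay it flat on the closed cover, lengthwise, square to and centred on the sprung stop. Push its end against the stop with a steady force of about 10 N (crossbar of the stop about midway along the white strips, never to the end of the spring's travel), and finish while still holding it pressed there, because a colleague will now fasten it. Leave the other loose things on the bench where they are.

Things in the scene. Friction and masses are not known exactly. Their poses are not given: they have to be found in the camera images.
- jig: Aluminium jig fixed to the bench; origin on its underside; x points to the sprung stop (away from the robot), y left, z up. It spans x -75..115, y -100..65 mm. Top of the cover (here the piece lies): z 35 mm, ledges round it 1 mm lower. Bolt compartment under the cover: x -58..55, y -53..51 mm. Stop housing and two cheeks (y +/-32..38) stand at x 52..115 mm, highest point z 79 mm.
- cover (a joint): Steel cover plate 115 x 137 x 6 mm that slides in the jig along the jig's y, over the compartment. 0 = fully shut, grows to 0.090 m as it opens toward the jig's -y (to the right). To shut it, move it toward the jig's +y; it stays where left (about 2 N of friction). It rests against its end at 0.
- cover_tab (a point): Middle of the top edge of the upright tab on the cover: tab 40 mm long along the jig's x, 8 mm thick along the jig's y, stands 26 mm above the cover's top (cover top z = 35 mm, tab top z = 61 mm). At jig (0, -78 mm) when shut, moves with the cover.
- stop (a joint): Travel of the sprung stop along the jig's +x, m: 0 = out, 0.020 = end of travel. The spring pushes back with 4 N at 0 plus 0.6 N per mm: 6 N at 0.0033, 10 N at 0.010, 14 N at 0.0167. A steel crossbar on the stop runs over white strips on the cheeks that mark 6 to 14 N; their middle is 10 N.
- stop_face (a point): Point on the face of the stop's black plastic pad (50 mm wide, 10 mm thick, jig z 37 to 65 mm), which looks to the jig's -x; on the jig's centre line (y = 0), 10 mm above the pad's lower edge (jig z 47 mm); at jig x = 50 mm when the stop is out.
- test_piece: Flat test piece of laminated chipboard, 110 mm (its x) x 55 mm (its y) x 18 mm, about 80 g (55 to 110 g), lying flat on the bench to the left of the jig. Origin: centre of its underside; top 18 mm above that. Can be gripped across its 55 mm width from above. Either end may go to the stop.
- sanding_block: Cork sanding block 62 x 120 x 37 mm, bystander; origin: centre of underside.
- tape_measure: Yellow tape measure 38 x 72 x 66 mm, bystander; origin: centre of underside.
- screw_tub: Round tub of screws, 65 mm wide, 50 mm high, bystander; origin: centre of underside.
Not all that is in view belongs to the job. There is more than one size of the test_piece; the one meant has the size given above.

How it is judged:
On the way:
1. the cover is slid fully shut (within 4 mm) before the test piece is brought over the jig (value of joint cover below 0.004 m and horizontal distance between test_piece and jig above 0.12 m), for 0.2 s.
At the end, for the whole second after the job is handed in: Cover shut within 4 mm; piece flat on it (5 mm, 0.06 rad), square to the jig within 0.1 rad, centred within 12 mm, at rest, pressing the stop with 6 to 14 N (about 3 to 17 mm of travel); the fingers still hold or push it and do not touch the stop (value of joint cover below 0.004 m and z of test_piece in the frame of jig between 0.03 and 0.039 m and y of test_piece in the frame of jig between -0.012 and 0.012 m and angle between the x axis of test_piece and the x axis of jig, either way round below 0.1 rad and angle between test_piece's own z axis and vertical below 0.06 rad and contact force between test_piece and stop between 6 and 14 N and value of joint stop between 0.0025 and 0.0175 m and contact force between the fingers and test_piece above 3 N and contact force between each of the arm, the fingers and stop below 0.5 N and linear speed of test_piece below 0.01 m/s); the arm keeps its last pose, push and grip.
It fails at once if the stop is pushed to the end of its spring's travel (value of joint stop above 0.0192 m).
It fails at once if the sanding block is displaced by more than 30 mm (distance of sanding_block from where it was at the start of the episode above 0.03 m).
It fails at once if the tape measure is displaced by more than 30 mm (distance of tape_measure from where it was at the start of the episode above 0.03 m).
It fails at once if the screw tub is displaced by more than 30 mm (distance of screw_tub from where it was at the start of the episode above 0.03 m).
It also fails if it takes over 58 s, if anything falls off the work surface, if the arm or the gripper's body presses on something with over 40 N, if the wrist force passes 120 N, or if a joint passes its speed limit or range.

ROBOT

A 6-joint arm with a two-finger parallel gripper is mounted at the origin on a cart in front of the work surface, level with it; the furniture and walls round the work are solid. World frame = base frame: x ahead of the robot, y to its left, z up, the work surface at z = 0. Lengths are in m, angles in rad, forces in N, time in s.
With the tool pointing down it reaches from about 0.35 to 0.975 m from the base axis. Payload 4.9 kg.
Tool frame: the origin (TCP) lies at the very end of the fingers, on their centre line; the grasp point (between the pads) lies 19 mm behind it (ctrl.grasp_offset is the distance from the TCP to the grasp point, in m); z points along the fingers, y is the line along which they close (so a half turn about z gives the same grasp; the last joint's range is limited). The gripper opens to 85 mm and grips with 20 to 120 N. Pads are 22 mm wide; open, the fingers measure 114 mm over their backs; the gripper's body (76 mm by 85 mm) begins 54 mm behind the grasp point. The pads swing forward as they close: fully open they stand 13 mm farther back than shut.
Start: joints at [1.103, 0.053, 1.613, -0, 1.476, -0.119], TCP at [0.214, 0.587, 0.231] pointing down, gripper open.
Joint ranges: [-3.01, 3.01], [-1.01, 2.22], [0.06, 2.58], [-1.02, 4.17], [0.09, 2.62], [-3.14, 3.14]. Speed limits (rad/s): [2.57, 2.57, 3.14, 3.14, 3.14, 3.14].

INTERFACE

Orientations are given as a rotation vector (axis times angle).
In Python, from station import ctrl, optics gives the robot as it stands.
- The arm moves only by the shell command python3 -m handwheel 'ROWS' [OPENING] [FORCE]. ROWS is JSON, a list of rows, each an object of numbers: "tx", "ty", "tz": the shift along the tool's x, y, z in mm; "roll": the turn about the tool's z in rad. A call has 1 to 12 rows; each row shifts and turns the commanded pose from where the row before left it, along the tool's axes as they then stand; what a row does not reach is not made up. A row lasts 1/12 s, in which the tool goes at most 41.7 mm and 7.16 degrees, less where a joint would pass 70% of its speed; a pose out of reach is approached as far as the arm can. A call with a gripper value outside its range is refused whole. OPENING is the finger opening in mm, from 0 to 85.4, set as the call begins (- or left out, the last holds). The fingers move at their own pace and stop on an object; FORCE is the grip in N (left out, the last holds). Time passes only in rows, so rows that do not move let the fingers close. It gives the time, the measured TCP pose, the force, the opening and the grip force at its end, in the units of the state.
- ctrl.get_obs(): the state, without advancing time (a new reading comes with each control period).
- optics.get_image(name): name is "scene" or "top"; returns (picture, depth): 420x560x3 uint8, red, green, blue; 420x560 float32, m along the optical axis (not along the pixel's ray), 0 where there is no reading.
- optics.camera_params(name): a dict with "mtx" (3x3 intrinsics, pixels), "extrinsics" (4x4, takes a point from camera to world coordinates). Camera axes: x right, y down, z forward; pixel columns grow to the right and rows downward; lengths in m; the calibration is good to about 2 mm. A picture is of the moment at which its call begins. camera_params takes no time and is no camera call.
- ctrl.finish_job(): hands the job in; it is judged then, once.
The state is a dict: "t": time; "q": joint angles; "dq": joint speeds; "effort": joint torques, N m; "tool_pos": TCP position; "tool_rot": TCP orientation; "contact_force": force on the tool from outside, world axes, zero at the start; "wrist_torque": the same for the moment, N m; "opening": finger opening in m; "grip_force": force on a finger pad.
Only numpy, scipy, OpenCV 4.12 (cv2) and the standard library are available. Lean on these libraries where they do the work, as an engineer would, in place of code of your own. Each camera call takes 0.05 s, during which the arm holds its last target. There are 200 camera calls.

## Working session

There is one attempt and no reset: what is moved stays moved. The work goes in short steps, Python scripts to look and compute and a shell command to move; the robot and the scene stay as the last step left them, time stands still between calls to the robot, and variables do not carry over. Pictures are saved under pics/ and viewed, at most 14 in all, crops included, and the job is handed in when it is done.

```bash
ls; mkdir -p pics
python3 - <<'E'
from station import ctrl, optics
import cv2,numpy as np
for n in ("scene","top"):
    im,d=optics.get_image(n); cv2.imwrite(f"pics/{n}0.png",im[:,:,::-1]); np.savez(f"pics/{n}0.npz",im=im,d=d)
    p=optics.camera_params(n); print(n,np.round(p["mtx"],1).tolist(),np.round(p["extrinsics"],3).tolist())
o=ctrl.get_obs(); print(o)
E
```

```text
pics
scene [[434.2, 0.0, 282.0], [0.0, 434.2, 209.7], [0.0, 0.0, 1.0]] [[0.799, -0.286, 0.529, -0.041], [-0.602, -0.362, 0.712, -0.661], [-0.012, -0.887, -0.461, 0.632], [0.0, 0.0, 0.0, 1.0]]
top [[395.1, 0.0, 277.9], [0.0, 395.1, 207.6], [0.0, 0.0, 1.0]] [[0.011, -0.988, 0.151, 0.418], [-1.0, -0.013, -0.015, 0.194], [0.017, -0.151, -0.988, 0.999], [0.0, 0.0, 0.0, 1.0]]
{'t': 0.1, 'q': array([ 1.10300200e+00,  5.33004818e-02,  1.61413425e+00, -3.78219717e-07,
        1.47603910e+00, -1.19024266e-01]), 'dq': array([ 0.00037902, -0.00176038, -0.00357041,  0.00051728, -0.00070706,
        0.00069658]), 'effort': array([ 1.02448619e-03, -3.94903207e+01, -3.71363211e+01, -1.06602433e-04,
        3.86772183e-03,  1.69846260e-06]), 'tool_pos': array([0.21334638, 0.58685841, 0.23019341]), 'tool_rot': array([-5.44979653e-01, -3.09340874e+00,  2.82833371e-03]), 'contact_force': array([-0.27732204,  0.36995638,  0.32489422]), 'wrist_torque': array([ 0.01351984, -0.02216336,  0.01863106]), 'grip_force': 0.0, 'opening': 0.08540853593366364}
```

View pics/top0.png

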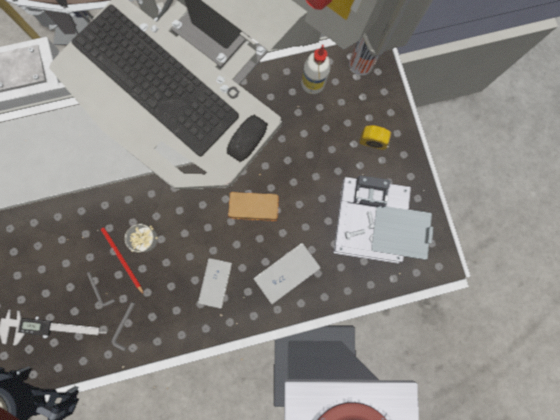

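View pics/scene0.png

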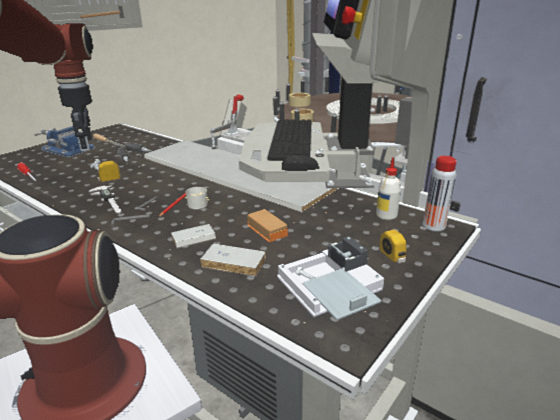

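The top view shows the jig at about (372,220) px, with the cover open to the right and its tab at (430,235). There are two chipboard pieces, at (214,284) and (287,274). The cork block is at (254,206), the tape at (376,136) and the tub at (141,238). I'll measure these next.

```bash
cat > h.py <<'E'
import numpy as np, cv2
from station import ctrl, optics
def cam(n):
    p=optics.camera_params(n); return np.array(p["mtx"]),np.array(p["extrinsics"])
def cloud(n,d):
    K,T=cam(n); v,u=np.mgrid[:d.shape[0],:d.shape[1]]
    P=np.stack([(u-K[0,2])/K[0,0]*d,(v-K[1,2])/K[1,1]*d,d],-1)
    return P@T[:3,:3].T+T[:3,3]
def ray(n,uv,z):
    K,T=cam(n); uv=np.atleast_2d(uv).astype(float)
    r=np.c_[(uv[:,0]-K[0,2])/K[0,0],(uv[:,1]-K[1,2])/K[1,1],np.ones(len(uv))]@T[:3,:3].T
    return T[:3,3]+r*((z-T[2,3])/r[:,2])[:,None]
def blob(n,mask,z):   # min-area rect on plane z of mask's largest contour
    c=max(cv2.findContours(mask.astype(np.uint8),cv2.RETR_EXTERNAL,cv2.CHAIN_APPROX_NONE)[0],key=cv2.contourArea)[:,0]
    W=ray(n,c,z)[:,:2]; return cv2.minAreaRect((W*1000).astype(np.float32))
E
python3 - <<'E'
from h import *
f=np.load("pics/top0.npz"); im,d=f["im"],f["d"]; P=cloud("top",d); Z=P[...,2]
for nm,(x0,y0,x1,y1) in dict(A=(190,250,240,315),B=(245,235,330,310),cork=(220,185,285,225),tape=(355,118,398,155),tub=(120,220,160,255),jig=(325,165,445,270)).items():
    R=np.zeros(Z.shape,bool); R[y0:y1,x0:x1]=1
    zz=Z[R&(d>0)]; top=np.percentile(zz[zz>.008],[50,90]) if (zz>.008).any() else 0
    m=R&(Z>.008)
    print(nm,m.sum(),np.round(top,4),np.percentile(zz,20).round(4),blob("top",m,float(np.median(Z[m]))))
jig=im[165:270,325:445]; z=Z[165:270,325:445]
zc=np.clip(z*255/.09,0,255).astype(np.uint8)
a=cv2.resize(jig[:,:,::-1],None,fx=5,fy=5); b=cv2.cvtColor(cv2.resize(zc,None,fx=5,fy=5,interpolation=0),8)
cv2.imwrite("pics/jig.png",a); 
h,e=np.histogram(z,bins=np.arange(-.01,.09,.004)); print(list(zip((e*1000).round(),h)))
# tab
m=np.zeros(Z.shape,bool); m[215:265,405:445]=1; m&=(Z>.046); print("tab",m.sum(),P[m].mean(0),blob("top",m,.061))
E
```

```text
A 1091 [0.0189 0.0211] -0.0003 ((381.544189453125, 331.9065246582031), (57.63505554199219, 109.9090576171875), 78.65562438964844)
B 1888 [0.0249 0.0271] -0.0004 ((406.93634033203125, 156.96395874023438), (75.17778015136719, 146.14239501953125), 36.540897369384766)
cork 1299 [0.0363 0.0389] 0.0001 ((569.946044921875, 242.36924743652344), (121.60511016845703, 67.70891571044922), 85.50387573242188)
tape 611 [0.0576 0.0664] -0.0004 ((744.5379638671875, -60.888587951660156), (75.67694091796875, 58.15909194946289), 74.74004364013672)
tub 600 [0.0303 0.0486] 0.0002 ((488.29345703125, 513.7720947265625), (65.83026885986328, 75.88409423828125), 0.7106154561042786)
jig 6084 [0.0351 0.0595] -0.0001 ((540.3462524414062, -85.19923400878906), (234.8918914794922, 202.3139190673828), 81.62848663330078)
[(np.float64(-10.0), np.int64(44)), (np.float64(-6.0), np.int64(603)), (np.float64(-2.0), np.int64(4063)), (np.float64(2.0), np.int64(1230)), (np.float64(6.0), np.int64(859)), (np.float64(10.0), np.int64(280)), (np.float64(14.0), np.int64(60)), (np.float64(18.0), np.int64(130)), (np.float64(22.0), np.int64(83)), (np.float64(26.0), np.int64(210)), (np.float64(30.0), np.int64(998)), (np.float64(34.0), np.int64(2694)), (np.float64(38.0), np.int64(277)), (np.float64(42.0), np.int64(43)), (np.float64(46.0), np.int64(41)), (np.float64(50.0), np.int64(55)), (np.float64(54.0), np.int64(70)), (np.float64(58.0), np.int64(90)), (np.float64(62.0), np.int64(104)), (np.float64(66.0), np.int64(122)), (np.float64(70.0), np.int64(69)), (np.float64(74.0), np.int64(193)), (np.float64(78.0), np.int64(57)), (np.float64(82.0), np.int64(0))]
tab 95 [ 0.49792752 -0.1666924   0.09708626] ((500.49169921875, -181.06185913085938), (13.60202407836914, 40.274410247802734), 80.26229858398438)
```

View pics/jig.png

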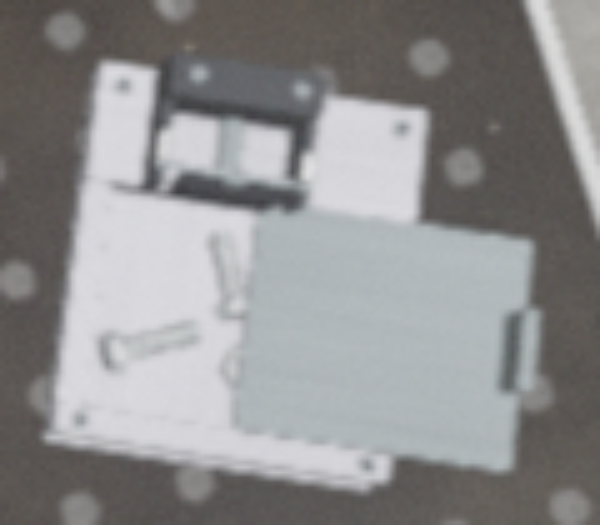

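Run:
```python
from h import *
f=np.load("pics/top0.npz"); im,d=f["im"].astype(int),f["d"]; P=cloud("top",d); Z=P[...,2]
R=np.zeros(Z.shape,bool); R[165:270,325:445]=1
print("colors cover,ledge,tab", im[240,395],im[190,340],im[235,432],im[235,428], im[190,365])
br=im.sum(2)
cov=R&(im[...,2]-im[...,0]>5)&(br>390)&(br<590); cov=cv2.morphologyEx(cov.astype(np.uint8),cv2.MORPH_OPEN,np.ones((5,5)))
r=blob("top",cov,.035); print("cover",r)
cv2.imwrite("pics/m.png",cv2.resize(cov[165:270,325:445]*255,None,fx=4,fy=4))
bright=(R&(br>380)).astype(np.uint8)
def edge(pts,z):  # line fit
    W=ray("top",pts,z)[:,:2]*1000; vx,vy,x,y=cv2.fitLine(W.astype(np.float32),cv2.DIST_HUBER,0,.01,.01).ravel(); return np.degrees(np.arctan2(vy,vx)),x,y
L=[(np.argmax(br[v,325:400]>380)+325-.5,v) for v in range(185,245)]
print("left y=65",edge(L,.034))
T=[(u,np.argmax(br[165:200,u]>380)+165-.5) for u in list(range(347,355))+list(range(392,408))]
print("top x=115",edge(T,.034)); print(T)
# A
m=np.zeros(Z.shape,bool); m[250:315,190:240]=1
a=(m&(br>380)).astype(np.uint8); print("A bright",blob("top",a,.018),im[284,214])
f=np.load("pics/scene0.npz"); im=f["im"].astype(int);print("sceneA",im[236,193])
m=np.zeros(im.shape[:2],bool); m[220:250,165:220]=1
for t in(380,430): print(blob("scene",m&(im.sum(2)>t),.018))
a=im[240:330,260:400,::-1].astype(np.uint8); cv2.imwrite("pics/jigs.png",cv2.resize(a,None,fx=5,fy=5))
```

```text
colors cover,ledge,tab [176 183 185] [98 92 91] [135 138 139] [110 116 117] [211 211 215]
cover ((510.27264404296875, -123.42147064208984), (137.24356079101562, 114.7760009765625), 82.51589965820312)
left y=65 (np.float32(-9.146769), np.float32(556.22015), np.float32(29.085432))
top x=115 (np.float32(81.884125), np.float32(636.8897), np.float32(-64.18577))
[(347, np.float64(176.5)), (348, np.float64(176.5)), (349, np.float64(176.5)), (350, np.float64(176.5)), (351, np.float64(177.5)), (352, np.float64(177.5)), (353, np.float64(177.5)), (354, np.float64(177.5)), (392, np.float64(183.5)), (393, np.float64(183.5)), (394, np.float64(183.5)), (395, np.float64(183.5)), (396, np.float64(183.5)), (397, np.float64(184.5)), (398, np.float64(184.5)), (399, np.float64(184.5)), (400, np.float64(184.5)), (401, np.float64(184.5)), (402, np.float64(184.5)), (403, np.float64(185.5)), (404, np.float64(185.5)), (405, np.float64(185.5)), (406, np.float64(185.5)), (407, np.float64(185.5))]
A bright ((377.7921447753906, 329.0517272949219), (66.06672668457031, 117.77681732177734), 78.22713470458984) [187 188 185]
sceneA [210 215 210]
((380.2281799316406, 317.9428405761719), (93.58338165283203, 114.48014831542969), 78.80294799804688)
((380.32916259765625, 318.6059265136719), (90.67601776123047, 113.84635925292969), 78.32439422607422)
```

View pics/jigs.png

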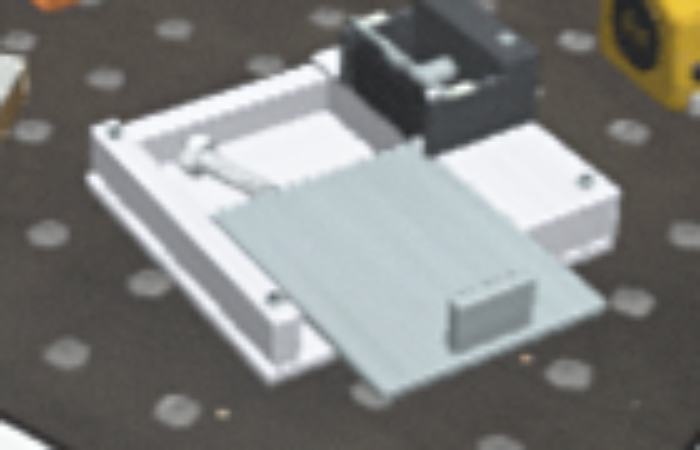

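```bash
cat >> h.py <<'E'
from scipy.spatial.transform import Rotation as Ro
YAW=np.radians(-8.0); EX=np.array([np.cos(YAW),np.sin(YAW)]); EY=np.array([-np.sin(YAW),np.cos(YAW)])
JO=EX*524+EY*41.2
def j2w(x,y): return JO+EX*x+EY*y
def w2j(p): q=np.asarray(p)[...,:2]-JO; return np.stack([q@EX,q@EY],-1)
def plan(xyz,yaw=None):  # shift (mm, tool axes after roll) to reach xyz mm; yaw (deg) = direction of tool y mod 180
    o=ctrl.get_obs(); R=Ro.from_rotvec(o["tool_rot"]).as_matrix(); p=np.array(o["tool_pos"])*1000
    roll=0
    if yaw is not None:
        cur=np.degrees(np.arctan2(R[1,1],R[0,1])); dlt=(yaw-cur+90)%180-90; roll=-dlt  # tool z down
        R=R@Ro.from_rotvec([0,0,np.radians(roll)]).as_matrix()
    s=R.T@(np.array(xyz)-p)
    print("t",round(o["t"],2),"pos",p.round(1),"z-axis",R[:,2].round(3),"F",o["contact_force"].round(1),"roll deg",round(roll,2),"rad",round(np.radians(roll),4),"shift",s.round(1), "q6",o["q"][5].round(2))
E
python3 - <<'E'
from h import *
for z,px in ((.061,(430.6,234.5)),(.061,(429.3,226.3)),(.061,(429.3,243)),):
    w=ray("top",px,z)[0]*1000; print("tab",w.round(1),w2j(w).round(1))
# scene crop tab top edge approx corners (450,296)-(535,278) /5 + (260,240)
for px in ((350,298.8),(366.5,295.3)):
    w=ray("scene",px,.061)[0]*1000; print("scene tab",w.round(1),w2j(w).round(1))
for px in ((278,265.5),(314.5,299),(383,277)):
    w=ray("scene",px,.034)[0]*1000; print("scene corners",w.round(1),w2j(w).round(1))
t=j2w(0,-210); print(t); plan([*t,200],82)
E
```

```text
tab [ 501.3 -186.1   61. ] [  -1.7 -155.7]
tab [ 520.9 -183.9   61. ] [  17.5 -150.8]
tab [ 480.9 -182.    61. ] [ -22.4 -154.5]
scene tab [ 486.8 -179.    61. ] [ -17.  -150.7]
scene tab [ 521.5 -191.8   61. ] [  19.2 -158.6]
scene corners [464.1  38.   34. ] [-69.7  61. ]
scene corners [ 451.5 -110.3   34. ] [-61.6 -87.5]
scene corners [ 626.4 -147.2   34. ] [116.8 -99.7]
[ 495.40804858 -240.08395491]
t 0.1 pos [213.3 586.9 230.2] z-axis [-0.001 -0.002 -1.   ] F [-0.3  0.4  0.3] roll deg -11.98 rad -0.2091 shift [-394.4 -779.6   31.3] q6 -0.12
```

```bash
python3 -m handwheel '[{"roll":-0.105},{"roll":-0.104},{"tx":-18,"ty":-35},{"tx":-18,"ty":-35},{"tx":-18,"ty":-35},{"tx":-18,"ty":-35},{"tx":-18,"ty":-35},{"tx":-18,"ty":-35},{"tx":-18,"ty":-35},{"tx":-18,"ty":-35},{"tx":-18,"ty":-35},{"tx":-18,"ty":-35}]' 0; python3 -m handwheel '[{"tx":-18,"ty":-35},{"tx":-18,"ty":-35},{"tx":-18,"ty":-35},{"tx":-18,"ty":-35},{"tx":-18,"ty":-35},{"tx":-18,"ty":-35},{"tx":-18,"ty":-35},{"tx":-18,"ty":-35},{"tx":-18,"ty":-35},{"tx":-18,"ty":-35},{}]'
python3 -c "
from h import *
plan([*j2w(0,-210),45],82)"
```

```text
t 0.1 pos [213.3 586.9 230.2] z-axis [-0.001 -0.002 -1.   ] F [-0.3  0.4  0.3] roll deg -11.98 rad -0.2091 shift [-394.5 -779.3  186.3] q6 -0.12$[0]: bad value
$[0]: bad value
```

```bash
python3 -m handwheel '[{"tx":0,"ty":0,"tz":0,"roll":-0.105},{"tx":0,"ty":0,"tz":0,"roll":-0.104},{"tx":-18,"ty":-35,"tz":0,"roll":0},{"tx":-18,"ty":-35,"tz":0,"roll":0},{"tx":-18,"ty":-35,"tz":0,"roll":0},{"tx":-18,"ty":-35,"tz":0,"roll":0},{"tx":-18,"ty":-35,"tz":0,"roll":0},{"tx":-18,"ty":-35,"tz":0,"roll":0},{"tx":-18,"ty":-35,"tz":0,"roll":0},{"tx":-18,"ty":-35,"tz":0,"roll":0},{"tx":-18,"ty":-35,"tz":0,"roll":0},{"tx":-18,"ty":-35,"tz":0,"roll":0}]' 0
python3 -c "
from h import *
plan([*j2w(0,-210),45],82)"
```

```text
t: 1.1
tool_pos: [0.3429, 0.2139, 0.2309]
tool_rot: [0.218, 3.134, -0.0]
contact_force: [1.0, 1.3, 0.6]
opening: 0.0
grip_force: 0.0
t 1.1 pos [342.9 213.9 230.9] z-axis [ 0. -0. -1.] F [1.  1.3 0.6] roll deg 0.03 rad 0.0005 shift [-214.2 -428.3  185.9] q6 -1.06
```

```bash
python3 -m handwheel '[{"tx":-18,"ty":-36,"tz":0,"roll":0},{"tx":-18,"ty":-36,"tz":0,"roll":0},{"tx":-18,"ty":-36,"tz":0,"roll":0},{"tx":-18,"ty":-36,"tz":0,"roll":0},{"tx":-18,"ty":-36,"tz":0,"roll":0},{"tx":-18,"ty":-36,"tz":0,"roll":0},{"tx":-18,"ty":-36,"tz":0,"roll":0},{"tx":-18,"ty":-36,"tz":0,"roll":0},{"tx":-18,"ty":-36,"tz":0,"roll":0},{"tx":-18,"ty":-36,"tz":0,"roll":0},{"tx":-18,"ty":-36,"tz":0,"roll":0},{"tx":-16,"ty":-32,"tz":0,"roll":0}]'
python3 -m handwheel '[{"tx":0,"ty":0,"tz":35,"roll":0},{"tx":0,"ty":0,"tz":35,"roll":0},{"tx":0,"ty":0,"tz":35,"roll":0},{"tx":0,"ty":0,"tz":35,"roll":0},{"tx":0,"ty":0,"tz":35,"roll":0},{"tx":0,"ty":0,"tz":11,"roll":0},{"tx":0,"ty":0,"tz":0,"roll":0}]'
python3 -c "
from h import *
plan([*j2w(0,-78-4-14),45],82); print(w2j(ctrl.get_obs()['tool_pos'][:2]*1000))
im,d=optics.get_image('scene'); cv2.imwrite('pics/s1.png',cv2.resize(im[180:340,240:450,::-1],None,fx=3,fy=3))"
```

```text
t: 2.1
tool_pos: [0.4953, -0.2404, 0.2306]
tool_rot: [-0.221, -3.133, -0.0]
contact_force: [-1.1, 0.9, -0.5]
opening: -0.0001
grip_force: 0.0
t: 2.68
tool_pos: [0.4923, -0.236, 0.041]
tool_rot: [-0.219, -3.126, -0.007]
contact_force: [-0.3, -0.3, -0.1]
opening: 0.0005
grip_force: 0.0
t 2.68 pos [ 492.3 -236.    41. ] z-axis [-0.007  0.005 -1.   ] F [-0.3 -0.3 -0.1] roll deg -0.01 rad -0.0002 shift [ -3.6 110.4  -3.6] q6 -2.01
[  -3.64752717 -206.37649354]
```

View pics/s1.png

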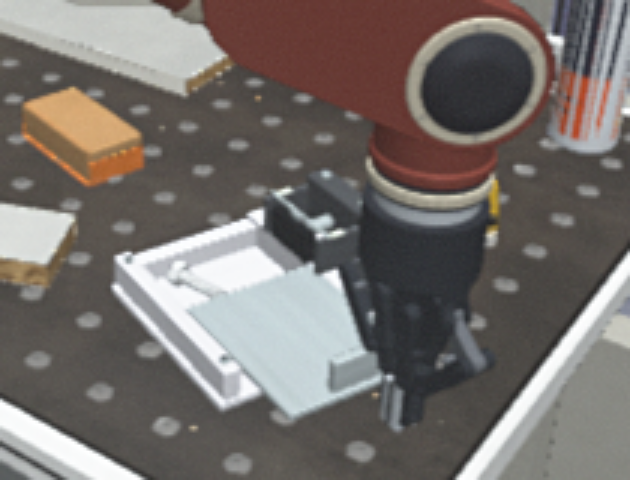

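The closed fingers stand just to the right of the tab, at about (395,400) in the crop, and clear of it. Now I'll push toward jig +y.

```bash
python3 -m handwheel '[{"tx":0,"ty":15,"tz":0,"roll":0},{"tx":0,"ty":10,"tz":0,"roll":0},{"tx":0,"ty":8,"tz":0,"roll":0},{"tx":0,"ty":8,"tz":0,"roll":0},{"tx":0,"ty":8,"tz":0,"roll":0},{"tx":0,"ty":8,"tz":0,"roll":0},{"tx":0,"ty":8,"tz":0,"roll":0},{"tx":0,"ty":8,"tz":0,"roll":0},{"tx":0,"ty":8,"tz":0,"roll":0},{"tx":0,"ty":7,"tz":0,"roll":0},{"tx":0,"ty":0,"tz":0,"roll":0}]'; python3 -c "
from h import *
plan([*j2w(0,-78-4-14),45],82)"
for i in 1; do python3 -m handwheel '[{"tx":0,"ty":4,"tz":0,"roll":0},{"tx":0,"ty":4,"tz":0,"roll":0},{"tx":0,"ty":0,"tz":0,"roll":0}]'; done
```

```text
t: 3.65
tool_pos: [0.5073, -0.149, 0.0448]
tool_rot: [-0.218, -3.133, -0.003]
contact_force: [0.4, -0.5, 0.2]
opening: 0.0001
grip_force: 0.0
t 3.65 pos [ 507.3 -149.    44.8] z-axis [-0.001  0.002 -1.   ] F [ 0.4 -0.5  0.2] roll deg 0.06 rad 0.001 shift [-0.9 22.2 -0.2] q6 -1.86
t: 3.9
tool_pos: [0.5082, -0.142, 0.0447]
tool_rot: [-0.219, -3.133, -0.002]
contact_force: [0.1, 0.9, -0.5]
opening: -0.0001
grip_force: 0.0
```

```bash
R='x'; python3 -m handwheel '[{"tx":0,"ty":4,"tz":0,"roll":0},{"tx":0,"ty":3,"tz":0,"roll":0},{"tx":0,"ty":0,"tz":0,"roll":0}]' | grep -E "pos|contact"; python3 -m handwheel '[{"tx":0,"ty":2,"tz":0,"roll":0},{"tx":0,"ty":2,"tz":0,"roll":0},{"tx":0,"ty":0,"tz":0,"roll":0}]'| grep -E "pos|contact"; python3 -c "
from h import *
im,d=optics.get_image('scene'); cv2.imwrite('pics/s2.png',cv2.resize(im[180:340,240:450,::-1],None,fx=3,fy=3))
im,d=optics.get_image('top'); cv2.imwrite('pics/t2.png',im[:,:,::-1])
print(w2j(ctrl.get_obs()['tool_pos'][:2]*1000))"
```

```text
tool_pos: [0.5093, -0.1353, 0.0448]
contact_force: [-0.1, 0.2, -0.7]
tool_pos: [0.5101, -0.1316, 0.0451]
contact_force: [0.2, -0.5, 0.4]
[  -0.21635701 -100.60077656]
```

View pics/s2.png

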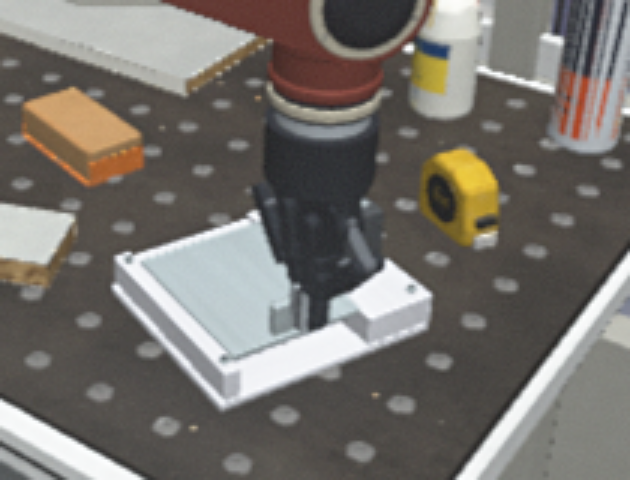

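The cover is nearly shut, with the tab at about (285,312) in the crop. I'll keep pushing in small steps until the force rises.

```bash
M='tool_pos|contact'; python3 -m handwheel '[{"tx":0,"ty":2,"tz":0,"roll":0},{"tx":0,"ty":0,"tz":0,"roll":0}]'| grep -E "$M"; python3 -m handwheel '[{"tx":0,"ty":2,"tz":0,"roll":0},{"tx":0,"ty":0,"tz":0,"roll":0}]'| grep -E "$M"; python3 -m handwheel '[{"tx":0,"ty":2,"tz":0,"roll":0},{"tx":0,"ty":0,"tz":0,"roll":0}]'| grep -E "$M"
```

```text
tool_pos: [0.5107, -0.13, 0.0455]
contact_force: [-1.0, -0.7, -0.2]
tool_pos: [0.5108, -0.1293, 0.0455]
contact_force: [-0.9, -6.3, -1.9]
tool_pos: [0.5109, -0.1291, 0.0456]
contact_force: [-2.3, -12.6, -2.4]
```

```bash
python3 -m handwheel '[{"tx":0,"ty":-16,"tz":0,"roll":0},{"tx":0,"ty":0,"tz":-35,"roll":0},{"tx":0,"ty":0,"tz":-40,"roll":0},{"tx":0,"ty":0,"tz":-40,"roll":0},{"tx":0,"ty":0,"tz":-20,"roll":0},{"tx":0,"ty":0,"tz":0,"roll":0}]' 85
python3 -c "
from h import *
plan([361.9,336.9,160],78.5)"
```

```text
t: 5.5
tool_pos: [0.5126, -0.143, 0.1879]
tool_rot: [0.218, 3.122, -0.005]
contact_force: [0.6, 0.2, -0.0]
opening: 0.0722
grip_force: 0.0
t 5.5 pos [ 512.6 -143.   187.9] z-axis [ 0.012 -0.004 -1.   ] F [ 0.6  0.2 -0. ] roll deg 3.49 rad 0.061 shift [243.6 440.3  24.1] q6 -1.84
```

```bash
python3 -m handwheel '[{"tx":0,"ty":0,"tz":0,"roll":0.061},{"tx":19,"ty":35,"tz":0,"roll":0},{"tx":19,"ty":35,"tz":0,"roll":0},{"tx":19,"ty":35,"tz":0,"roll":0},{"tx":19,"ty":35,"tz":0,"roll":0},{"tx":19,"ty":35,"tz":0,"roll":0},{"tx":19,"ty":35,"tz":0,"roll":0},{"tx":19,"ty":35,"tz":0,"roll":0},{"tx":19,"ty":35,"tz":0,"roll":0},{"tx":19,"ty":35,"tz":0,"roll":0},{"tx":19,"ty":35,"tz":0,"roll":0},{"tx":19,"ty":35,"tz":0,"roll":0}]'
python3 -m handwheel '[{"tx":17,"ty":28,"tz":0,"roll":0},{"tx":18,"ty":28,"tz":0,"roll":0},{"tx":0,"ty":0,"tz":0,"roll":0},{"tx":0,"ty":0,"tz":0,"roll":0}]' >/dev/null
python3 - <<'E'
from h import *
plan([361.9,336.9,3],78.5)
im,d=optics.get_image('top'); P=cloud("top",d); Z=P[...,2]; iw=im.astype(int); br=iw.sum(2)
R=np.zeros(Z.shape,bool); R[165:270,325:445]=1
cov=R&(iw[...,2]-iw[...,0]>5)&(br>390)&(br<590); cov=cv2.morphologyEx(cov.astype(np.uint8),cv2.MORPH_OPEN,np.ones((5,5)))
r=blob("top",cov,.035); print("cover",r,w2j(np.array(r[0])))
a=im[165:315,190:445,::-1]; cv2.imwrite("pics/t3.png",cv2.resize(a,None,fx=3,fy=3))
E
```

```text
t: 6.5
tool_pos: [0.3792, 0.279, 0.1796]
tool_rot: [-0.314, -3.125, -0.001]
contact_force: [1.2, -0.7, 0.3]
opening: 0.0852
grip_force: 0.0
t 6.83 pos [356.3 340.1 179.3] z-axis [-0.002 -0.001 -1.   ] F [ 0.5 -0.  -0.5] roll deg 0.2 rad 0.0035 shift [ -6.4  -1.8 176.3] q6 -0.76
cover ((519.782958984375, -51.104278564453125), (136.52719116210938, 114.5259017944336), 81.65653991699219) [ -2.16319212 -19.46712901]
```

View pics/t3.png

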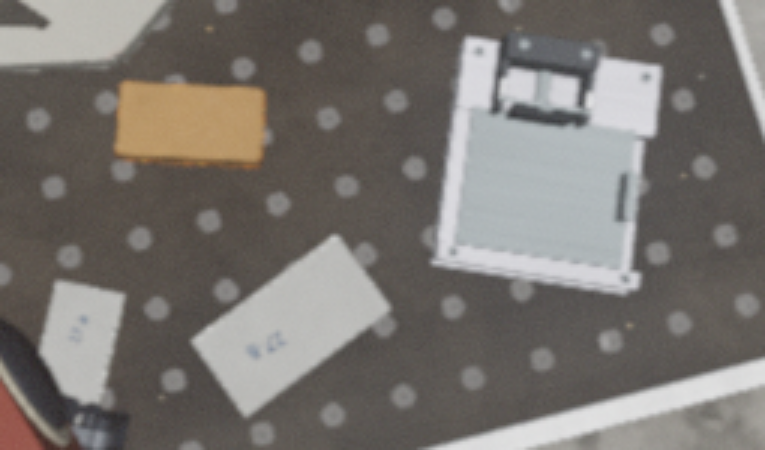

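The cover looks shut, flush at its left edge at about (468,180) in the crop. My jig y origin may be a few mm off because the side wall was included in the edge, so I'll refine it from the stop's cheeks, pad and cover edges.

Run:
```python
from h import *
for n,(x0,y0,x1,y1) in dict(top=(345,165,400,215),scene=(310,225,390,275)).items():
    im,d=optics.get_image(n); P=cloud(n,d); br=im.astype(int).sum(2)
    R=np.zeros(d.shape,bool); R[y0:y1,x0:x1]=1; R&=d>0
    J=w2j(P*1000); 
    for lo,hi in ((.072,.083),(.058,.068)):
        m=R&(P[...,2]>lo)&(P[...,2]<hi)&(br<260); j=J[m]
        print(n,lo,m.sum(),"x",np.percentile(j[:,0],[2,50,98]).round(1),"y",np.percentile(j[:,1],[2,98]).round(1),"mid",np.percentile(j[:,1],[2,98]).mean().round(1), np.median(P[m][:,2]).round(4))
    if n=="top": 
        print("piece far corners",[ray(n,(190+a/3-.3,165+b/3-.3),.018)[0][:2].round(4).tolist() for a,b in((60,280),(125,293))])
        for a in ((626,173),(630,173),(618,222)): print("tab", w2j(ray(n,(190+a[0]/3-.3,165+a[1]/3-.3),.061)[0]*1000).round(1))
        print("pad front corners z65",[w2j(ray(n,(190+a/3-.3,165+b/3-.3),.065)[0]*1000).round(1).tolist() for a,b in((508,117),(585,126))])
        print("inner ledge edges z35",[w2j(ray(n,(190+a/3-.3,165+b/3-.3),.035)[0]*1000).round(1).tolist() for a,b in((470,108),(458,243),(643,138),(625,268))])
```

```text
top 0.072 24 x [ 91.5  92.5 106.6] y [-30.6  34.7] mid 2.1 0.0742
top 0.058 106 x [ 48.7  54.2 100.2] y [-35.1  35.1] mid -0.0 0.0644
piece far corners [[0.4406, 0.3456], [0.4306, 0.2921]]
tab [ 15.6 -76. ]
tab [ 16.1 -79.2]
tab [-24.4 -73.8]
pad front corners z65 [[45.5, 23.8], [47.7, -38.3]]
inner ledge edges z35 [[54.0, 49.9], [-58.0, 45.8], [50.9, -94.9], [-57.6, -91.2]]
scene 0.072 52 x [ 92.9  95.7 115.8] y [-43.4  27.2] mid -8.1 0.0746
scene 0.058 234 x [ 50.8  80.2 112.2] y [-43.7  29.8] mid -7.0 0.0635
```

```bash
python3 -m handwheel '[{"tx":-6,"ty":-3,"tz":35,"roll":0.006},{"tx":0,"ty":0,"tz":38,"roll":0},{"tx":0,"ty":0,"tz":38,"roll":0},{"tx":0,"ty":0,"tz":35,"roll":0},{"tx":0,"ty":0,"tz":20,"roll":0},{"tx":0,"ty":0,"tz":8,"roll":0},{"tx":0,"ty":0,"tz":0,"roll":0},{"tx":0,"ty":0,"tz":0,"roll":0}]'
python3 -c "
from h import *
plan([361.9,335.4,3],79)
im,d=optics.get_image('scene'); cv2.imwrite('pics/s4.png',cv2.resize(im[120:270,120:330,::-1],None,fx=3,fy=3))"
```

```text
t: 7.65
tool_pos: [0.364, 0.3346, 0.0072]
tool_rot: [0.326, 3.124, 0.001]
contact_force: [-0.0, -0.1, 0.6]
opening: 0.0852
grip_force: 0.0
t 7.65 pos [364.  334.6   7.2] z-axis [ 0.001  0.001 -1.   ] F [-0.  -0.1  0.6] roll deg -0.93 rad -0.0162 shift [2.2 0.4 4.2] q6 -0.77
```

View pics/s4.png

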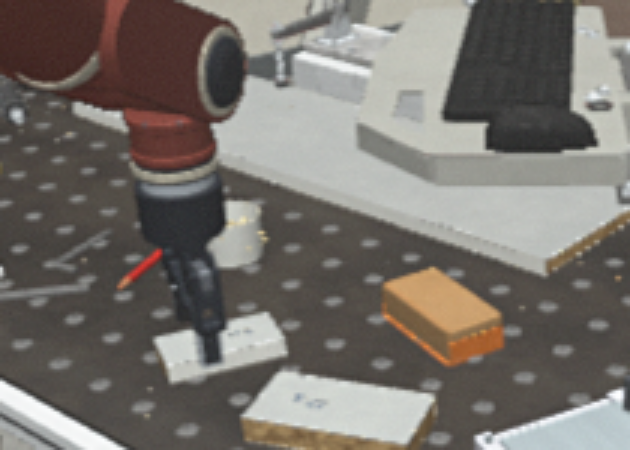

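The fingers straddle the small piece, near its rear half at about (208,345) in the crop. I'll lower a little and grip.

```bash
python3 -m handwheel '[{"tx":0,"ty":0,"tz":4,"roll":-0.016},{"tx":0,"ty":0,"tz":0,"roll":0}]' >/dev/null; python3 -m handwheel '[{"tx":0,"ty":0,"tz":0,"roll":0},{"tx":0,"ty":0,"tz":0,"roll":0},{"tx":0,"ty":0,"tz":0,"roll":0},{"tx":0,"ty":0,"tz":0,"roll":0},{"tx":0,"ty":0,"tz":0,"roll":0},{"tx":0,"ty":0,"tz":0,"roll":0},{"tx":0,"ty":0,"tz":0,"roll":0},{"tx":0,"ty":0,"tz":0,"roll":0}]' 40 60; python3 -c "
from h import *
plan([361.9,335.4,3],79)"
```

```text
t: 8.53
tool_pos: [0.3638, 0.3354, 0.0034]
tool_rot: [0.299, 3.126, 0.002]
contact_force: [-0.6, 0.2, 6.3]
opening: 0.0536
grip_force: 64.5
t 8.53 pos [363.8 335.4   3.4] z-axis [ 0.001  0.001 -1.   ] F [-0.6  0.2  6.3] roll deg 0.08 rad 0.0013 shift [ 1.8 -0.4  0.4] q6 -0.79
```

```bash
sed -i 's/EY\*41.2/EY*37.7/' h.py; python3 -m handwheel '[{"tx":0,"ty":0,"tz":-15,"roll":0},{"tx":0,"ty":0,"tz":-30,"roll":0},{"tx":0,"ty":0,"tz":-38,"roll":0},{"tx":0,"ty":0,"tz":-38,"roll":0},{"tx":0,"ty":0,"tz":-20,"roll":0},{"tx":0,"ty":0,"tz":0,"roll":0}]'; python3 -c "
from h import *
plan([*j2w(-38,0),140],82)"
```

```text
t: 9.03
tool_pos: [0.3658, 0.3367, 0.1493]
tool_rot: [0.298, 3.119, 0.01]
contact_force: [0.5, 0.2, -0.3]
opening: 0.0532
grip_force: 63.8
t 9.03 pos [365.8 336.7 149.3] z-axis [ 0.009  0.006 -1.   ] F [ 0.5  0.2 -0.3] roll deg -2.92 rad -0.051 shift [-170.6 -346.7    8.2] q6 -0.79
```

```bash
python3 -m handwheel '[{"tx":0,"ty":0,"tz":0,"roll":-0.051},{"tx":-8,"ty":-16,"tz":0,"roll":0},{"tx":-16,"ty":-32,"tz":0,"roll":0},{"tx":-16,"ty":-32,"tz":0,"roll":0},{"tx":-16,"ty":-32,"tz":0,"roll":0},{"tx":-16,"ty":-32,"tz":0,"roll":0},{"tx":-16,"ty":-32,"tz":0,"roll":0},{"tx":-16,"ty":-32,"tz":0,"roll":0},{"tx":-16,"ty":-32,"tz":0,"roll":0},{"tx":-16,"ty":-32,"tz":0,"roll":0},{"tx":-16,"ty":-32,"tz":0,"roll":0},{"tx":-16,"ty":-32,"tz":0,"roll":0}]' >/dev/null;  python3 -m handwheel '[{"tx":-2,"ty":-10,"tz":0,"roll":0},{"tx":0,"ty":0,"tz":0,"roll":0},{"tx":0,"ty":0,"tz":0,"roll":0},{"tx":0,"ty":0,"tz":0,"roll":0}]'
python3 - <<'E'
from h import *
plan([*j2w(-38,0),42],82)
im,d=optics.get_image('top'); a=im[150:290,310:450,::-1]; cv2.imwrite("pics/t5.png",cv2.resize(a,None,fx=4,fy=4))
E
```

```text
t: 10.37
tool_pos: [0.4822, -0.0304, 0.1422]
tool_rot: [-0.218, -3.132, -0.001]
contact_force: [-0.5, 0.1, -1.0]
opening: 0.0531
grip_force: 63.8
t 10.37 pos [482.2 -30.4 142.2] z-axis [-0.002  0.001 -1.   ] F [-0.5  0.1 -1. ] roll deg 0.04 rad 0.0007 shift [ -4.5   0.6 100.1] q6 -1.65
```

View pics/t5.png

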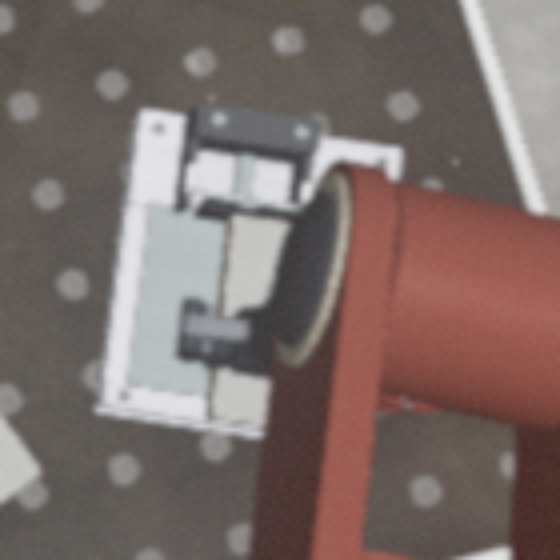

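The piece is held in line with the stop, above the cover; it looks shifted right in the picture because of its height. I'll lower it now.

```bash
python3 -m handwheel '[{"tx":0,"ty":0,"tz":35,"roll":0},{"tx":0,"ty":0,"tz":35,"roll":0},{"tx":0,"ty":0,"tz":20,"roll":0},{"tx":0,"ty":0,"tz":8,"roll":0},{"tx":0,"ty":0,"tz":0,"roll":0},{"tx":0,"ty":0,"tz":0,"roll":0},{"tx":0,"ty":0,"tz":0,"roll":0}]' | grep -E "pos|contact"; for i in 1; do python3 -m handwheel '[{"tx":0,"ty":0,"tz":2,"roll":0},{"tx":0,"ty":0,"tz":0,"roll":0},{"tx":0,"ty":0,"tz":0,"roll":0}]'| grep -E "pos|contact"; python3 -m handwheel '[{"tx":0,"ty":0,"tz":1.5,"roll":0},{"tx":0,"ty":0,"tz":0,"roll":0},{"tx":0,"ty":0,"tz":0,"roll":0}]'| grep -E "pos|contact"; done
python3 - <<'E'
from h import *
plan([*j2w(-23,0),40],82)
im,d=optics.get_image('scene'); cv2.imwrite('pics/s6.png',cv2.resize(im[210:330,250:400,::-1],None,fx=5,fy=5))
E
```

```text
tool_pos: [0.4847, -0.0315, 0.0473]
contact_force: [0.0, -1.3, -0.5]
tool_pos: [0.4838, -0.0317, 0.0443]
contact_force: [-0.1, 0.3, -1.8]
tool_pos: [0.4831, -0.0316, 0.0418]
contact_force: [0.4, -0.3, -1.7]
t 11.5 pos [483.1 -31.6  41.8] z-axis [-0.  0. -1.] F [ 0.4 -0.3 -1.7] roll deg -0.02 rad -0.0003 shift [-18.2   1.8   1.8] q6 -1.65
```

View pics/s6.png

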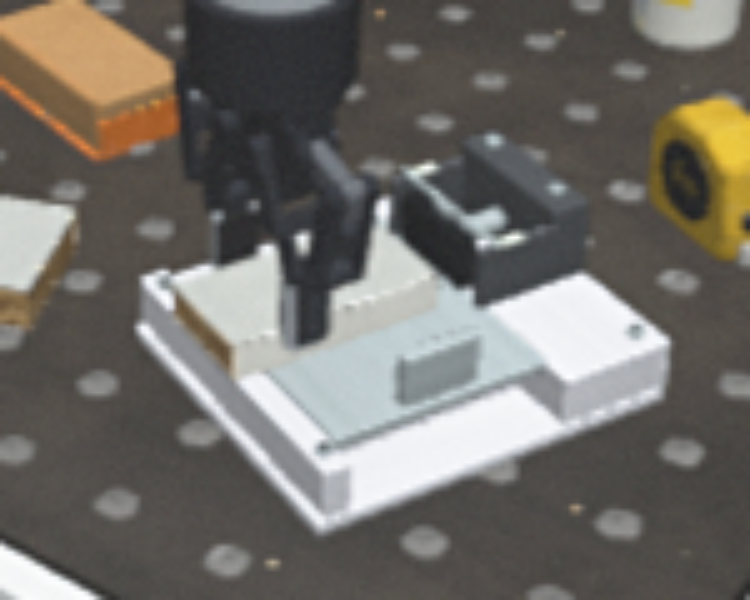

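The piece is just above the cover, lined up with the stop. I'll lower it to contact and then check the centring.

```bash
python3 -m handwheel '[{"tx":0,"ty":0,"tz":2,"roll":0},{"tx":0,"ty":0,"tz":0,"roll":0},{"tx":0,"ty":0,"tz":0,"roll":0}]'| grep -E "pos|contact"; python3 -m handwheel '[{"tx":0,"ty":0,"tz":1,"roll":0},{"tx":0,"ty":0,"tz":0,"roll":0},{"tx":0,"ty":0,"tz":0,"roll":0}]'| grep -E "pos|contact"; python3 -m handwheel '[{"tx":0,"ty":0,"tz":1,"roll":0},{"tx":0,"ty":0,"tz":0,"roll":0},{"tx":0,"ty":0,"tz":0,"roll":0}]'| grep -E "pos|contact"
python3 - <<'E'
from h import *
im,d=optics.get_image('top'); P=cloud('top',d); br=im.astype(int).sum(2); J=w2j(P*1000); Z=P[...,2]
R=np.zeros(d.shape,bool); R[195:270,330:430]=1
m=R&(Z>.047)&(Z<.058)&(br>420); j=J[m]; print("piece top(cam) n",m.sum(),"x",np.percentile(j[:,0],[2,98]).round(1),"y",np.percentile(j[:,1],[2,98]).round(1))
im,d=optics.get_image('scene'); P=cloud('scene',d); br=im.astype(int).sum(2); J=w2j(P*1000); Z=P[...,2]
R=np.zeros(d.shape,bool); R[240:300,270:350]=1
m=R&(Z>.047)&(Z<.058)&(br>380); j=J[m]; print("piece scene n",m.sum(),"x",np.percentile(j[:,0],[2,98]).round(1),"y",np.percentile(j[:,1],[2,98]).round(1),"z",np.median(Z[m]))
print("scene corners", [w2j(ray('scene',(250+a/5-.4,210+b/5-.4),.053)[0]*1000).round(1).tolist() for a,b in((172,290),(233,372),(437,280))])
print("pad bottom/cheek inner", [w2j(ray('scene',(250+a/5-.4,210+b/5-.4),z)[0]*1000).round(1).tolist() for a,b,z in((478,300,.035),(395,180,.079),(588,270,.035))])
E
```

```text
tool_pos: [0.4829, -0.0315, 0.0395]
contact_force: [-0.8, -0.1, -1.0]
tool_pos: [0.4831, -0.0315, 0.0387]
contact_force: [-0.2, 0.5, -0.1]
tool_pos: [0.4833, -0.0316, 0.0383]
contact_force: [-3.0, 0.5, 4.2]
piece top(cam) n 277 x [-75.5  70.8] y [-0.9 26.3]
piece scene n 585 x [-74.1  47.6] y [-83.2  22.7] z 0.05451864829142761
scene corners [[-74.5, 26.0], [-81.6, -41.0], [35.6, -28.4]]
pad bottom/cheek inner [[58.5, -30.6], [43.6, 19.2], [118.7, -37.0]]
```

```bash
python3 -m handwheel '[{"tx":-4,"ty":0,"tz":-0.5,"roll":0},{"tx":-4,"ty":0,"tz":0,"roll":0},{"tx":0,"ty":0,"tz":0,"roll":0},{"tx":0,"ty":0,"tz":0,"roll":0}]'| grep -E "pos|contact"; python3 -m handwheel '[{"tx":-3,"ty":0,"tz":0,"roll":0},{"tx":0,"ty":0,"tz":0,"roll":0},{"tx":0,"ty":0,"tz":0,"roll":0}]'| grep -E "pos|contact";python3 -m handwheel '[{"tx":-2,"ty":0,"tz":0,"roll":0},{"tx":0,"ty":0,"tz":0,"roll":0},{"tx":0,"ty":0,"tz":0,"roll":0}]'| grep -E "pos|contact";python3 -m handwheel '[{"tx":-2,"ty":0,"tz":0,"roll":0},{"tx":0,"ty":0,"tz":0,"roll":0},{"tx":0,"ty":0,"tz":0,"roll":0}]'| grep -E "pos|contact"
```

```text
tool_pos: [0.4918, -0.0328, 0.0384]
contact_force: [2.0, 0.2, 0.9]
tool_pos: [0.4944, -0.0332, 0.0384]
contact_force: [-0.7, -0.5, 1.7]
tool_pos: [0.496, -0.0334, 0.0384]
contact_force: [-2.2, 0.0, 3.5]
tool_pos: [0.498, -0.0336, 0.0384]
contact_force: [-1.7, -0.6, 3.9]
```

```bash
python3 -m handwheel '[{"tx":-2,"ty":0,"tz":0,"roll":0},{"tx":0,"ty":0,"tz":0,"roll":0},{"tx":0,"ty":0,"tz":0,"roll":0}]'| grep -E "pos|contact"; python3 -m handwheel '[{"tx":-2,"ty":0,"tz":0,"roll":0},{"tx":0,"ty":0,"tz":0,"roll":0},{"tx":0,"ty":0,"tz":0,"roll":0}]'| grep -E "pos|contact";python3 -m handwheel '[{"tx":-2,"ty":0,"tz":0,"roll":0},{"tx":0,"ty":0,"tz":0,"roll":0},{"tx":0,"ty":0,"tz":0,"roll":0}]'| grep -E "pos|contact";python3 -m handwheel '[{"tx":-2,"ty":0,"tz":0,"roll":0},{"tx":0,"ty":0,"tz":0,"roll":0},{"tx":0,"ty":0,"tz":0,"roll":0}]'| grep -E "pos|contact"
```

```text
tool_pos: [0.4993, -0.0337, 0.0383]
contact_force: [-4.7, 0.7, 5.9]
tool_pos: [0.5001, -0.0338, 0.0383]
contact_force: [-9.8, 0.3, 10.9]
tool_pos: [0.5017, -0.034, 0.0383]
contact_force: [-12.8, 1.8, 12.7]
tool_pos: [0.5032, -0.0342, 0.0383]
contact_force: [-12.5, 1.8, 14.1]
```

```bash
python3 -m handwheel '[{"tx":0,"ty":0,"tz":-1,"roll":0},{"tx":0,"ty":0,"tz":0,"roll":0},{"tx":0,"ty":0,"tz":0,"roll":0}]'| grep -E "pos|contact"; python3 -m handwheel '[{"tx":-2,"ty":0,"tz":-0.5,"roll":0},{"tx":0,"ty":0,"tz":0,"roll":0},{"tx":0,"ty":0,"tz":0,"roll":0}]'| grep -E "pos|contact";python3 -m handwheel '[{"tx":-2,"ty":0,"tz":0,"roll":0},{"tx":0,"ty":0,"tz":0,"roll":0},{"tx":0,"ty":0,"tz":0,"roll":0}]'| grep -E "pos|contact"
python3 - <<'E'
from h import *
im,d=optics.get_image('scene'); im2,d2=optics.get_image('top')
a=cv2.resize(im[225:285,300:390,::-1],None,fx=6.6,fy=6.6,interpolation=2)[:,:590]; b=cv2.resize(im2[160:260,330:430,::-1],(396,396),interpolation=2)
c=np.zeros((596,800,3),np.uint8); c[:396,:590]=a[:396]; 
c=np.hstack([a[:396,:400],b]); cv2.imwrite('pics/p7.png',c); print(c.shape)
print(ctrl.get_obs()['wrist_torque'].round(2))
E
```

```text
tool_pos: [0.5032, -0.0342, 0.0383]
contact_force: [-8.9, 1.5, 7.1]
tool_pos: [0.5047, -0.0344, 0.0384]
contact_force: [-8.9, 0.7, 6.5]
tool_pos: [0.5062, -0.0347, 0.0383]
contact_force: [-11.4, 1.2, 7.4]
(396, 796, 3)
[ 0.25  1.64 -0.14]
```

View pics/p7.png

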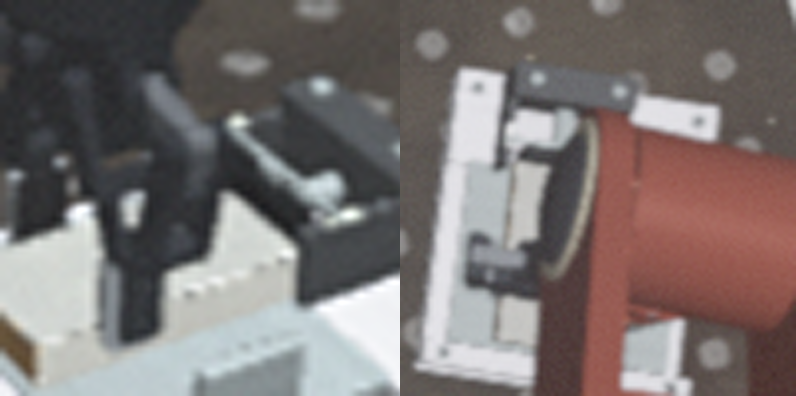

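The piece now touches the stop. The crossbar runs from about (250,140) to (325,205) in the left panel, partway along the strips. The force works out at about 8–9 N, so I'll push about 2 mm more and measure the crossbar's shift against the first picture.

```bash
python3 -m handwheel '[{"tx":-2,"ty":0,"tz":-0.5,"roll":0},{"tx":0,"ty":0,"tz":0,"roll":0},{"tx":0,"ty":0,"tz":0,"roll":0},{"tx":0,"ty":0,"tz":0,"roll":0},{"tx":0,"ty":0,"tz":0,"roll":0},{"tx":0,"ty":0,"tz":0,"roll":0}]'
python3 - <<'E'
from h import *
im,d=optics.get_image('scene'); o=np.load('pics/scene0.npz')['im']
# crossbar/strip zone in scene: cheeks' inside region
def crop(i): return cv2.resize(i[232:268,322:372,::-1],None,fx=8,fy=8,interpolation=2)
im2,_=optics.get_image('top'); o2=np.load('pics/top0.npz')['im']
def crop2(i): return cv2.resize(i[172:212,350:395,::-1],None,fx=8,fy=7.2,interpolation=2)
A=np.hstack([crop(o),crop(im)]); B=np.hstack([crop2(o2),crop2(im2)]); 
B=np.pad(B,((0,0),(0,A.shape[1]-B.shape[1]),(0,0))); C=np.vstack([A,B]); print(C.shape); cv2.imwrite('pics/p8.png',C)
E
```

```text
t: 15.83
tool_pos: [0.5078, -0.0349, 0.0383]
tool_rot: [-0.219, -3.124, -0.001]
contact_force: [-11.8, 0.6, 5.1]
opening: 0.0535
grip_force: 64.5
(576, 800, 3)
```

View pics/p8.png

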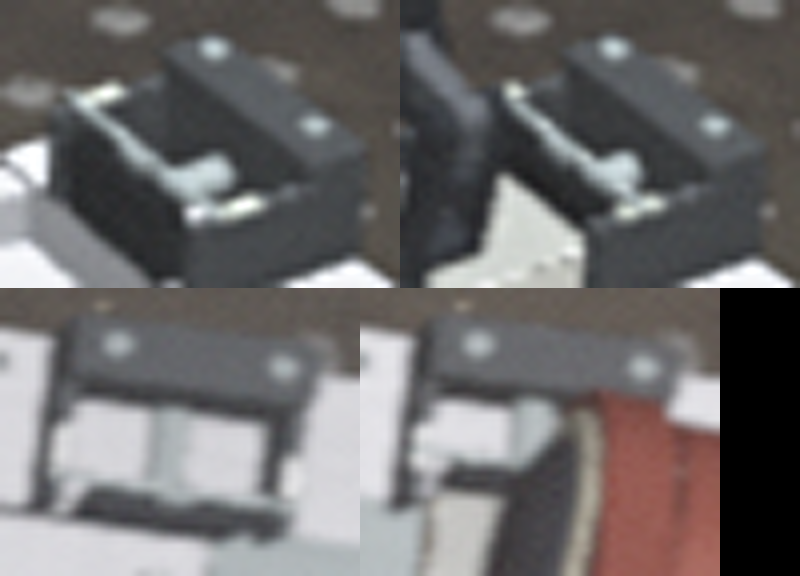

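In the scene view the crossbar sits about mid-strip (right panel, bar end near (632,205) on the strip at 615–665). It has moved about 10 mm, and the force less friction is about 10 N. The piece is flat, square and centred to within about 3 mm, so I'm handing in.

```bash
python3 -c "
from station import ctrl
o=ctrl.get_obs(); print(o['t'],o['contact_force'].round(1)); print(ctrl.finish_job())"
```

```text
15.9333 [-10.8   1.2   5.7]
the job is handed in; nothing more can be done
None
```

I slid the cover shut, laid the 110 × 55 mm test piece on it and handed the job in with the piece still gripped and pressed on the stop at about 10 N (crossbar about mid-strip by eye), at 15.9 s of the 58 s limit; no verdict came back.

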